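# Put a bench rolling mill into third gear with a fingertip

### The arm

A 7-joint arm with a two-finger parallel gripper is mounted at the origin on the work surface. World frame = base frame: x ahead of the robot, y to its left, z up, the work surface at z = 0. Lengths are in mm, angles in degrees, forces in N, time in s.
With the tool pointing down it reaches from about 425 to 950 mm from the base axis. Payload 4.7 kg.
Tool frame: the origin (TCP) lies between the finger pads; the fingertips stand 8 mm ahead of it and the grasp point (between the pads) lies 11 mm behind it; z points along the fingers, y is the direction in which the jaws open and shut (so a half turn about z gives the same grasp; the last joint's range is limited). The gripper opens to 85 mm and grips with 20 to 120 N. Pads are 22 mm wide; open, the fingers measure 114 mm over their backs; the gripper's body (76 mm by 85 mm) begins 54 mm behind the grasp point. The pads swing forward as they close: fully open they stand 13 mm farther back than shut.
Start: joints at [69.391, 26.849, -2.785, 87.806, 1.381, 65.374, -4.715], TCP at [219.286, -638.405, 239.335] pointing down, gripper open.
Joint ranges: [-148.3, 148.3], [-19.14, 114.17], [-79.39, 73.82], [5.75, 140.21], [-59.74, 239.74], [12.07, 113.84], [-152.46, 152.46]. Speed limits (degrees/s): [147.25, 147.25, 180, 180, 180, 180, 180].

### API

Orientations are given as a 3x3 rotation matrix whose columns are the frame's x, y, z axes.
In Python, from bench import r, optics gives the robot as it stands. The module is installed in compiled form; this text tells all that it offers.
- The arm moves only by the tool step_arm, never from a script. Its argument "series" is a list of rows, each an object of numbers: "claw": the closure in counts, from 0 (fully open) to 255 (shut); "dx", "dy", "dz": the shift along the tool's x, y, z in units of 30 mm (1.0 is 30 mm); "wx", "wy", "wz": the turn, a rotation vector about the tool's x, y, z in units of 6 degrees (1.0 is 6 degrees). A call has 1 to 20 rows; each row is the pose to reach, as a shift and turn from the pose commanded when the call began, along the tool's axes at that moment; what a row does not reach only later rows make up. A row lasts 1/12 s, in which the tool goes at most 41.7 mm and 7.16 degrees, less where a joint would pass 70% of its speed; a pose out of reach is approached as far as the arm can. A call with a gripper value outside its range is refused whole. The fingers move at their own pace and stop on an object; "grip_force" is the grip in N (left out, the last holds). Time passes only in rows, so rows that repeat a pose let the fingers close. It gives the time, the measured TCP pose, the force and the opening at its end, in the units of the state.
- r.get_state(): the state, without advancing time (a new reading comes with each control period).
- optics.snapshot(name): name is "scene" or "side" or "wrist"; returns the picture (384x512x3 uint8, red, green, blue); there is no depth.
- optics.calibration(name): a dict with "K" (3x3 intrinsics, pixels), "distortion" ([k1, k2, p1, p2, k3] as OpenCV has them; the pictures are not rectified), "R" (3x3) and "t" (3): a world point X has camera coordinates R X + t. Camera axes: x right, y down, z forward; pixel columns grow to the right and rows downward; lengths in mm; the calibration is good to about 2 mm. A picture is of the moment at which its call begins: read the wrist's pose just before it. calibration takes no time and is no camera call; for the wrist camera it gives the pose at the moment of the call.
- r.close_job(): hands the job in, once; it reports no verdict.
The state is a dict: "time": time; "joint_positions": joint angles; "joint_velocities": joint speeds; "joint_efforts": joint torques, N m; "eef_pos": TCP position; "tcp_rot": TCP orientation; "force": force on the tool from outside, world axes, zero at the start; "torque": the same for the moment, N m; "gripper_width": finger opening in mm.
Only numpy, scipy, OpenCV 4.12 (cv2) and the standard library are available. Lean on these libraries where they do the work, as an engineer would, in place of code of your own. Each camera call takes 0.05 s, during which the arm holds its last target. There are 200 camera calls.

### The job

The gear lever of the small rolling mill stands in the left-hand track of its H-shaped gate. Push it with the fingertips, without gripping or forcing it, to the cross passage, across to the right-hand track and then forward, away from the robot, until it is fully home in the third slot (front right of the gate as the robot sees it); never let it enter the fourth slot (rear right, reverse). Leave the ingot, jar and hammer lying around the mill where they are, and finish clear of the lever.

Things in the scene. Friction and masses are not known exactly. Their poses are not given: they have to be found in the camera images.
- mill: Green rolling mill, fixed to the bench. Origin on the bench under the centre of the gate; x = forward (away from the robot), y = to the left, z up; may be yawed. Gear casing 250 x 260 mm (x, y), 90 mm high, centred on the origin; on it the gate housing 120 x 120 mm whose steel gate plate has its top at 120 mm. Roll stand, up to 215 mm high, to the right (y from -120 to -360 mm, x within 110 mm).
- gate (a point): Centre of the H-shaped gate at its plate's top, 120 mm above the bench; axes as the mill's. Two fore-and-aft tracks 16 mm left (+y) and right (-y) of the centre, joined by a cross passage through the centre; all 16 mm wide, the lever's stick 10 mm thick. Slots: first front left, second rear left, third front right, fourth rear right (front = +x). The tongues between the tracks have round noses.
- ball (a point): Centre of the black ball, 34 mm across, on top of the lever, 130 mm from the lever's pivot, which lies 60 mm above the bench on the mill's z axis (ball 190 mm above the bench when upright). In the tracks it is about 36 mm left or right of the gate's centre, and 43 mm forward or back when home in a slot. The lever stays where it is left; 1.5 to 3 N at the ball moves it. Axes tilt with the lever.
- fore (a joint): Fore-and-aft tilt of the lever, rad: 0 in the cross passage, positive forward (+x of the mill), stops at +0.34 (home in first or third slot) and -0.34 (home in second or fourth). Within about 0.05 of 0 the lever passes freely across. It starts anywhere between the two ends. The stops are firm: feel for them with 5 to 15 N, as more than 35 N counts as forcing.
- across (a joint): Sideways tilt of the lever, rad: about -0.28 in the left-hand track, 0 in the middle, about +0.28 in the right-hand track; stops at -0.32 and +0.32; positive to the right (-y of the mill). Starts in the left-hand track.
- ingot_mid (a point): Centre of a small loose brass bar, 50 x 22 x 14 mm, lying on the casing at the left near the gate housing. Not to be disturbed.
- jar_mid (a point): Centre of a loose amber glass jar with a steel cap, 56 mm in diameter, 75 mm high, standing on the bench to the left of the mill. Not to be disturbed.
- hammer: Loose hammer, 220 mm long with wooden handle, lying flat on the bench beyond the mill. Its origin is at the middle of its underside. Not to be disturbed.

How it is judged (in metres and radians):
On the way:
1. the lever is across in the right-hand track, not yet in the third slot (value of joint across above 0.15 rad and value of joint fore below 0.2 rad), for 0.04 s.
At the end, for the whole second after the job is handed in: The lever rests home in the third slot: tilted forward more than 0.28 rad (stop at 0.34) and to the right more than 0.18 rad; ingot, jar and hammer within 20 mm of where they were (value of joint fore above 0.28 rad and value of joint across above 0.18 rad and velocity of joint fore between -0.05 and 0.05 rad/s and distance of each of ingot_mid, jar_mid, hammer from where it was at the start of the episode below 0.02 m); the robot touches nothing.
It fails at once if the lever entered the fourth slot (reverse) (value of joint across above 0.15 rad and value of joint fore below -0.2 rad).
It fails at once if the lever was gripped or forced: the fingers pressed on it with more than 35 N (contact force between the fingers and across above 35 N).
It fails at once if ingot, jar or hammer was moved more than 20 mm or lifted (distance of any of ingot_mid, jar_mid, hammer from where it was at the start of the episode above 0.02 m).
It also fails if it takes over 72 s, if anything falls off the work surface, if the arm or the gripper's body presses on something with over 40 N, if the wrist force passes 120 N, or if a joint passes its speed limit or range.

## Working session

There is one attempt and no reset: what is moved stays moved. The work goes in short steps, Python scripts to look and compute and a tool call to move; the robot and the scene stay as the last step left them, time stands still between calls to the robot, and variables do not carry over. Pictures are saved under pics/ and viewed, about 8 in all and at most 12, crops included, and the job is handed in when it is done.

Besides the shell and the picture viewer there is one more tool, called after "Call:" as name(argument=value, ...) on one line, values as JSON. step_arm: Moves the arm, as the interface text tells. Its arguments: {"type":"object","properties":{"series":{"type":"array"},"grip_force":{"type":"number"}},"required":["series"]}

```bash
mkdir -p pics
python3 - <<'E'
from bench import r, optics
import cv2, numpy as np
s=r.get_state(); print({k:np.round(v,3).tolist() for k,v in s.items()})
ims=[]
for n in ("scene","side"):
    im=optics.snapshot(n); c=optics.calibration(n); np.savez(n+'.npz',im=im,**{k:np.array(v) for k,v in c.items()})
    cv2.imwrite(f'pics/{n}0.png',cv2.resize(im[...,::-1],(800,600)))
    print(n,np.round(c['K'],1).tolist(),c['distortion'],np.round(c['R'],3).tolist(),np.round(c['t'],1))
E
```

```text
{'time': 0.0, 'joint_positions': [69.39, 26.897, -2.785, 87.877, 1.38, 65.375, -4.716], 'joint_velocities': [-0.078, 0.008, 0.048, 0.159, 0.075, 0.056, -0.039], 'joint_efforts': [0.0, -51.031, -0.047, -23.771, 0.011, 0.008, 0.0], 'eef_pos': [219.077, -637.83, 238.246], 'tcp_rot': [[0.946, 0.325, -0.001], [0.325, -0.946, 0.002], [-0.0, -0.002, -1.0]], 'force': [0.053, 0.003, 0.075], 'torque': [-0.02, -0.034, 0.027], 'gripper_width': 85.485}
scene [[395.3, 0.0, 250.7], [0.0, 395.3, 191.7], [0.0, 0.0, 1.0]] [-0.05826864  0.          0.          0.          0.        ] [[-0.524, 0.852, 0.004], [0.682, 0.423, -0.596], [-0.51, -0.309, -0.803]] [ 202.4 -433.5 1158.7]
side [[361.8, 0.0, 259.9], [0.0, 361.8, 195.1], [0.0, 0.0, 1.0]] [0.002261 0.       0.       0.       0.      ] [[-0.873, -0.487, -0.01], [-0.375, 0.685, -0.625], [0.311, -0.542, -0.781]] [615.2 209.7 652.8]
```

View pics/scene0.png

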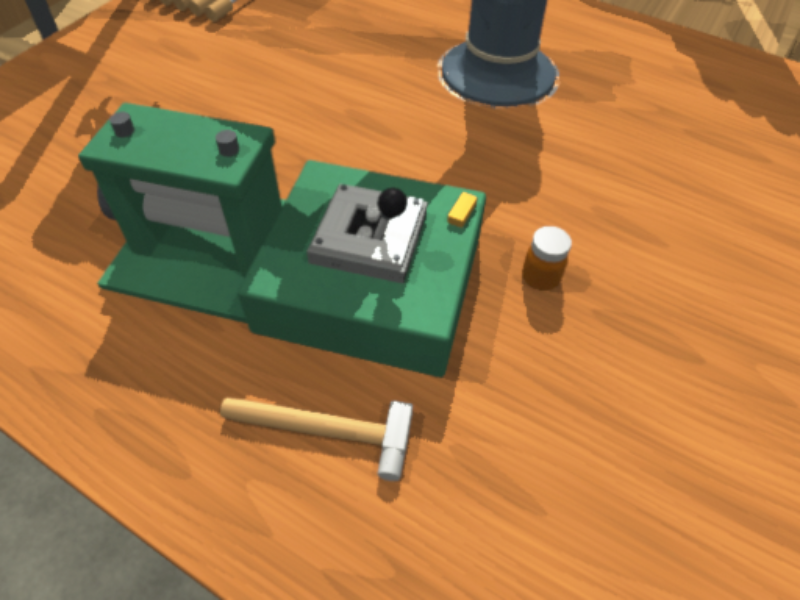

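View pics/side0.png

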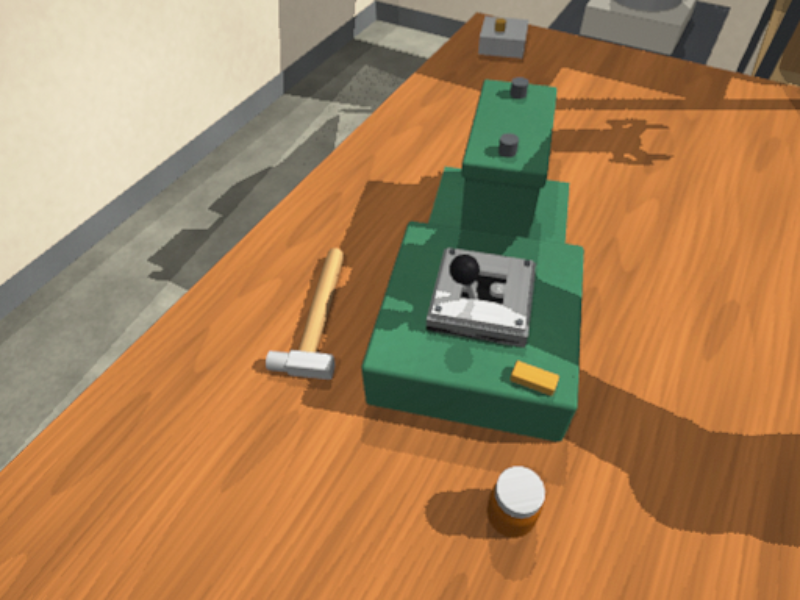

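The scene view shows the ball at about (392,203) and the plate screws at (343,187), (416,203), (320,240), (393,260). In the side view the ball is at (464,269) and the screws at (452,254), (527,264), (438,321), (520,323), all in 800 px coordinates.

```bash
cat > h.py <<'E'
import cv2, numpy as np
def ray(c,uv):
    p=cv2.undistortPoints(np.array(uv,float).reshape(-1,1,2),c['K'],np.array(c['distortion'],float)).reshape(-1,2)
    R=np.array(c['R']); t=np.array(c['t'])
    d=np.c_[p,np.ones(len(p))]@R; d/=np.linalg.norm(d,axis=1)[:,None]
    return -R.T@t,d
def plane(c,uv,z):
    o,d=ray(c,uv); return o+d*((z-o[2])/d[:,2])[:,None]
def tri(cs,uvs):
    A=0;b=0
    for c,uv in zip(cs,uvs):
        o,d=ray(c,uv); P=np.eye(3)-np.outer(d[0],d[0]); A=A+P;b=b+P@o
    return np.linalg.solve(A,b)
def ball(im,near=None):
    # black blob: largest dark compact blob near given pixel
    m=(im.max(2)<45).astype(np.uint8)
    m=cv2.morphologyEx(m,cv2.MORPH_OPEN,np.ones((5,5),np.uint8))
    n,l,s,ce=cv2.connectedComponentsWithStats(m)
    i=1+np.argmin(np.linalg.norm(ce[1:]-near,axis=1)); 
    return ce[i],s[i]
E
python3 - <<'E'
from h import *
S=np.load('scene.npz');D=np.load('side.npz'); np.set_printoptions(precision=1,suppress=True)
bs,s1=ball(S['im'],(251,130)); bd,s2=ball(D['im'],(297,172)); print(bs,s1,bd,s2)
print('ball',tri([S,D],[bs,bd]), tri([S,D],[(251,130),(297,172)]))
a=plane(S,np.array([(343,187),(416,203),(320,240),(393,260)])*.64,120)
b=plane(D,np.array([(452,254),(527,264),(438,321),(520,323)])*.64,120)
print(a,a.mean(0));print(b,b.mean(0))
print('jar',plane(S,np.array([(551,242)])*.64,75),plane(D,np.array([(520,492)])*.64,75))
print('ingot',plane(S,np.array([(462,209)])*.64,100),plane(D,np.array([(535,377)])*.64,100))
print('casing corners', plane(S,np.array([(309,164),(485,191),(447,336),(246,296)])*.64,90))
E
```

```text
[250.5 130.5] [243 124  17  15 214] [300.3 176.5] [288 164  26  28 336]
ball [560.5 106.8 170.9] [566.8 110.7 181.2]
[[522.1   9.3 120. ]
 [497.7 103.8 120. ]
 [612.4  37.6 120. ]
 [593.  128.3 120. ]] [556.3  69.7 120. ]
[[611.7  42.6 120. ]
 [520.9  12.9 120. ]
 [578.3 147.2 120. ]
 [493.5 104.1 120. ]] [551.1  76.7 120. ]
jar [[425.9 266.9  75. ]] [[419.2 270.8  75. ]]
ingot [[457.6 150.3 100. ]] [[453.4 151.2 100. ]]
casing corners [[482.9 -77.5  90. ]
 [401.4 157.   90. ]
 [634.5 225.1  90. ]
 [709.8  -3.2  90. ]]
```

Call:
step_arm(series=[{"dx":0,"dy":0,"dz":-3,"claw":255},{"dx":0,"dy":0,"dz":-3,"claw":255},{"dx":10,"dy":-9.5,"dz":-3,"claw":255},{"dx":10,"dy":-9.5,"dz":-3,"claw":255},{"dx":10,"dy":-9.5,"dz":-3,"claw":255},{"dx":10,"dy":-9.5,"dz":-3,"claw":255},{"dx":10,"dy":-9.5,"dz":-3,"claw":255},{"dx":10,"dy":-9.5,"dz":-3,"claw":255},{"dx":10,"dy":-9.5,"dz":-3,"claw":255},{"dx":10,"dy":-9.5,"dz":-3,"claw":255},{"dx":10,"dy":-9.5,"dz":-3,"claw":255},{"dx":10,"dy":-9.5,"dz":-3,"claw":255},{"dx":10,"dy":-9.5,"dz":-3,"claw":255},{"dx":10,"dy":-9.5,"dz":-3,"claw":255},{"dx":10,"dy":-9.5,"dz":-3,"claw":255},{"dx":10,"dy":-9.5,"dz":-3,"claw":255}], grip_force=30)

```text
invalid input at $.series[0]: expected keys claw, dx, dy, dz, wx, wy, wz
```

Call:
step_arm(series=[{"dx":0,"dy":0,"dz":-3,"wx":0,"wy":0,"wz":0,"claw":255},{"dx":0,"dy":0,"dz":-3,"wx":0,"wy":0,"wz":0,"claw":255},{"dx":0,"dy":0,"dz":-3,"wx":0,"wy":0,"wz":0,"claw":255},{"dx":10.5,"dy":-10,"dz":-3,"wx":0,"wy":0,"wz":0,"claw":255},{"dx":10.5,"dy":-10,"dz":-3,"wx":0,"wy":0,"wz":0,"claw":255},{"dx":10.5,"dy":-10,"dz":-3,"wx":0,"wy":0,"wz":0,"claw":255},{"dx":10.5,"dy":-10,"dz":-3,"wx":0,"wy":0,"wz":0,"claw":255},{"dx":10.5,"dy":-10,"dz":-3,"wx":0,"wy":0,"wz":0,"claw":255},{"dx":10.5,"dy":-10,"dz":-3,"wx":0,"wy":0,"wz":0,"claw":255},{"dx":10.5,"dy":-10,"dz":-3,"wx":0,"wy":0,"wz":0,"claw":255},{"dx":10.5,"dy":-10,"dz":-3,"wx":0,"wy":0,"wz":0,"claw":255},{"dx":10.5,"dy":-10,"dz":-3,"wx":0,"wy":0,"wz":0,"claw":255},{"dx":10.5,"dy":-10,"dz":-3,"wx":0,"wy":0,"wz":0,"claw":255},{"dx":10.5,"dy":-10,"dz":-3,"wx":0,"wy":0,"wz":0,"claw":255},{"dx":10.5,"dy":-10,"dz":-3,"wx":0,"wy":0,"wz":0,"claw":255},{"dx":10.5,"dy":-10,"dz":-3,"wx":0,"wy":0,"wz":0,"claw":255}], grip_force=30)

```text
time: 1.43
eef_pos: [420.0, -251.4, 329.2]
tcp_rot: [[0.945, 0.327, -0.0], [0.327, -0.945, -0.0], [-0.0, 0.0, -1.0]]
force: [-0.1, -0.7, -0.6]
gripper_width: 0.1
```

Call:
step_arm(series=[{"dx":10.5,"dy":-9.9,"dz":0,"wx":0,"wy":0,"wz":0,"claw":255},{"dx":10.5,"dy":-9.9,"dz":0,"wx":0,"wy":0,"wz":0,"claw":255},{"dx":10.5,"dy":-9.9,"dz":0,"wx":0,"wy":0,"wz":0,"claw":255},{"dx":10.5,"dy":-9.9,"dz":0,"wx":0,"wy":0,"wz":0,"claw":255},{"dx":10.5,"dy":-9.9,"dz":0,"wx":0,"wy":0,"wz":0,"claw":255},{"dx":10.5,"dy":-9.9,"dz":0,"wx":0,"wy":0,"wz":0,"claw":255},{"dx":10.5,"dy":-9.9,"dz":0,"wx":0,"wy":0,"wz":0,"claw":255},{"dx":10.5,"dy":-9.9,"dz":0,"wx":0,"wy":0,"wz":0,"claw":255},{"dx":10.5,"dy":-9.9,"dz":0,"wx":0,"wy":0,"wz":0,"claw":255},{"dx":10.5,"dy":-9.9,"dz":0,"wx":0,"wy":0,"wz":0,"claw":255},{"dx":10.5,"dy":-9.9,"dz":0,"wx":0,"wy":0,"wz":0,"claw":255},{"dx":10.5,"dy":-9.9,"dz":0,"wx":0,"wy":0,"wz":0,"claw":255},{"dx":10.5,"dy":-9.9,"dz":0,"wx":0,"wy":0,"wz":0,"claw":255},{"dx":10.5,"dy":-9.9,"dz":0,"wx":0,"wy":0,"wz":0,"claw":255}])

```text
time: 2.6
eef_pos: [621.5, 127.8, 328.6]
tcp_rot: [[0.947, 0.321, -0.001], [0.321, -0.947, -0.002], [-0.002, 0.002, -1.0]]
force: [0.1, 0.1, 0.9]
gripper_width: 0.1
```

Run:
```python
from bench import r, optics
import cv2, numpy as np
s=r.get_state(); print(s['eef_pos'],s['joint_positions'])
c=optics.calibration('wrist'); im=optics.snapshot('wrist')
np.savez('wrist1.npz',im=im,**{k:np.array(v) for k,v in c.items()})
cv2.imwrite('pics/wrist1.png',cv2.resize(im[...,::-1],(800,600)))
```

```text
[621.53026622 127.83905756 328.64536565] [  6.68205487  22.59748096 -31.02186541  85.52822363  11.91060778
  75.24677101 -96.70921246]
```

View pics/wrist1.png

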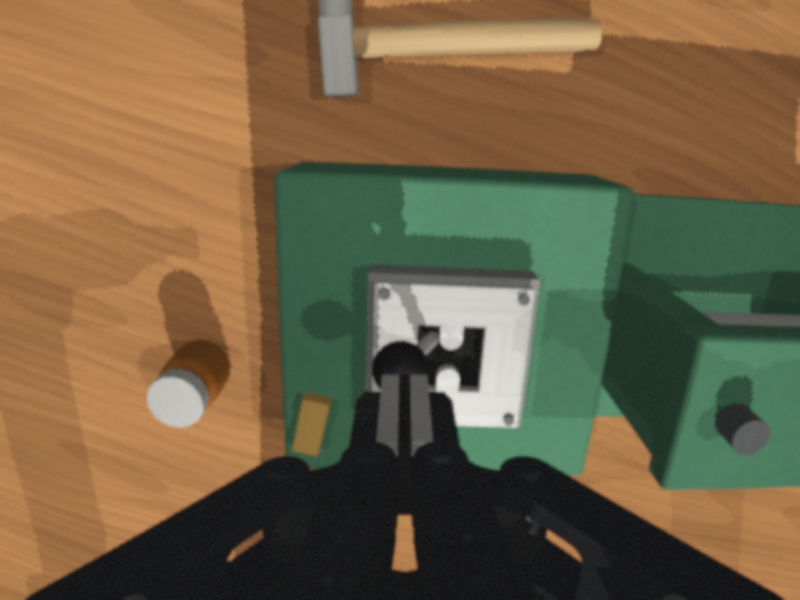

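The wrist view from above shows screws at (384,293), (524,299) and (508,419), the ball at about (401,367), and the jar, ingot and hammer untouched.

Run:
```python
from h import *
np.set_printoptions(precision=1,suppress=True)
W=np.load('wrist1.npz');S=np.load('scene.npz')
a=plane(W,np.array([(384,293),(524,299),(508,419)])*.64,120); print(a, (a[0]+a[2])/2)
for i,j in((1,0),(2,1)): v=a[j]-a[i]; print(np.degrees(np.arctan2(v[1],v[0])))
b=tri([W,S],[np.array((401,367))*.64,(251,130)]); print('ball',b)
for C,y in(((a[0]+a[2])/2,17.5),(np.array([556,72,0]),17.5)):
    y=np.radians(y);d=b-C; print('mill',d[0]*np.cos(y)+d[1]*np.sin(y),-d[0]*np.sin(y)+d[1]*np.cos(y))
```

```text
[[584.9 129.6 120. ]
 [611.8  36.9 120. ]
 [519.8  10.5 120. ]] [552.4  70.1 120. ]
106.13614784209918
16.026109835040906
ball [563.7 109.5 178.1]
mill 22.651266427721723 34.15922563986673
mill 18.590586533975284 33.41612546914032
```

Call:
step_arm(series=[{"dx":0,"dy":0,"dz":1,"wx":0,"wy":0,"wz":0.4,"claw":255},{"dx":0,"dy":0,"dz":2,"wx":0,"wy":0,"wz":0.4,"claw":255},{"dx":0,"dy":0,"dz":3,"wx":0,"wy":0,"wz":0.4,"claw":255},{"dx":0,"dy":0,"dz":4,"wx":0,"wy":0,"wz":0.4,"claw":255},{"dx":0,"dy":0,"dz":4.7,"wx":0,"wy":0,"wz":0.4,"claw":255},{"dx":0,"dy":0,"dz":5.3,"wx":0,"wy":0,"wz":0.4,"claw":255},{"dx":0,"dy":0,"dz":5.3,"wx":0,"wy":0,"wz":0.4,"claw":255},{"dx":0,"dy":0,"dz":5.3,"wx":0,"wy":0,"wz":0.4,"claw":255}])

```text
time: 3.32
eef_pos: [621.0, 128.7, 170.1]
tcp_rot: [[0.959, 0.282, -0.001], [0.282, -0.959, -0.001], [-0.002, 0.001, -1.0]]
force: [-0.1, -0.4, 0.5]
gripper_width: 0.1
```

Call:
step_arm(series=[{"dx":-0.4,"dy":0,"dz":0,"wx":0,"wy":0,"wz":0,"claw":255},{"dx":-0.7,"dy":0,"dz":0,"wx":0,"wy":0,"wz":0,"claw":255},{"dx":-0.8,"dy":0,"dz":0,"wx":0,"wy":0,"wz":0,"claw":255},{"dx":-0.9,"dy":0,"dz":0,"wx":0,"wy":0,"wz":0,"claw":255},{"dx":-1.0,"dy":0,"dz":0,"wx":0,"wy":0,"wz":0,"claw":255},{"dx":-1.1,"dy":0,"dz":0,"wx":0,"wy":0,"wz":0,"claw":255},{"dx":-1.2,"dy":0,"dz":0,"wx":0,"wy":0,"wz":0,"claw":255},{"dx":-1.3,"dy":0,"dz":0,"wx":0,"wy":0,"wz":0,"claw":255},{"dx":-1.4,"dy":0,"dz":0,"wx":0,"wy":0,"wz":0,"claw":255},{"dx":-1.5,"dy":0,"dz":0,"wx":0,"wy":0,"wz":0,"claw":255}])

```text
time: 4.15
eef_pos: [578.3, 118.1, 170.6]
tcp_rot: [[0.959, 0.285, 0.001], [0.285, -0.959, 0.0], [0.001, 0.0, -1.0]]
force: [2.2, -0.3, 0.8]
gripper_width: 0.1
```

Run:
```python
from bench import r, optics
import cv2, numpy as np
s=r.get_state(); print(s['eef_pos'],s['force'])
a=[]
for n in('scene','side'):
    im=optics.snapshot(n); c=optics.calibration(n); np.savez(n+'2.npz',im=im,**{k:np.array(v) for k,v in c.items()})
    cy,cx=(125,245) if n=='scene' else (180,305)
    a.append(cv2.resize(im[cy-50:cy+50,cx-65:cx+65,::-1],(390*2//2,300)))
cv2.imwrite('pics/b.png',np.hstack(a))
```

```text
[578.29842132 118.14138343 170.56720952] [ 2.17938202 -0.25925168  0.75149363]
```

View pics/b.png

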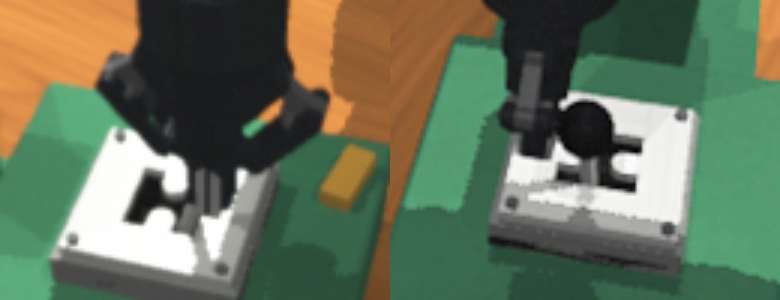

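The crops show the finger in contact in front of the ball, which is at side-view crop (585,130), i.e. pixel (305,173). The lever has moved back towards the passage.

```bash
cat >> h.py <<'E'
C0=np.array([553,70.5]); Y=np.radians(16.3)
def mill(p):
    d=np.asarray(p)[...,:2]-C0; return np.stack([d[...,0]*np.cos(Y)+d[...,1]*np.sin(Y),-d[...,0]*np.sin(Y)+d[...,1]*np.cos(Y)],-1)
def circ(im,c,near,z):
    m=(im.max(2)<45).astype(np.uint8)*255
    x,y=near; k=cv2.HoughCircles(cv2.GaussianBlur(im[...,0],(3,3),0)[y-28:y+28,x-40:x+40].copy(),cv2.HOUGH_GRADIENT,1,20,param1=80,param2=8,minRadius=8,maxRadius=12)
    return None if k is None else [(np.round(q[:2]+[x-40,y-28],1),round(q[2],1),mill(plane(c,[q[:2]+[x-40,y-28]],z))[0].round(1)) for q in k[0][:3]]
E
python3 - <<'E'
from h import *
D=np.load('side2.npz'); D0=np.load('side.npz')
print(mill(plane(D,[(305,173.3)],184)),mill(plane(D0,[(297,172)],182)))
print(circ(D['im'],D,(305,173),184)); print(circ(D0['im'],D0,(297,172),182))
print(mill([578.3,118.1]))
E
```

```text
[[10.43773772 37.31615921]] [[24.49067351 35.43368898]]
[(array([304.5, 172.5]), np.float32(9.1), array([11.5, 35.7])), (array([291.5, 154.5]), np.float32(8.8), array([40.8, -2.6])), (array([287.5, 184.5]), np.float32(9.1), array([35.4, 68.6]))]
[(array([297.5, 171.5]), np.float32(10.2), array([23.8, 34.1]))]
[37.64280923 38.58586416]
```

Call:
step_arm(series=[{"dx":-0.1,"dy":0,"dz":0,"wx":0,"wy":0,"wz":0,"claw":255},{"dx":-0.2,"dy":0,"dz":0,"wx":0,"wy":0,"wz":0,"claw":255},{"dx":-0.28,"dy":0,"dz":0,"wx":0,"wy":0,"wz":0,"claw":255},{"dx":-0.34,"dy":0,"dz":0,"wx":0,"wy":0,"wz":0,"claw":255},{"dx":-0.34,"dy":0,"dz":0,"wx":0,"wy":0,"wz":0,"claw":255},{"dx":-0.34,"dy":0,"dz":0,"wx":0,"wy":0,"wz":0,"claw":255}])

```text
time: 4.75
eef_pos: [567.9, 114.9, 170.1]
tcp_rot: [[0.959, 0.285, -0.001], [0.285, -0.959, -0.0], [-0.001, 0.0, -1.0]]
force: [0.9, 0.8, 0.9]
gripper_width: 0.2
```

Run:
```python
from h import *
from bench import r, optics
s=r.get_state(); print(mill(s['eef_pos']),s['force'])
c=optics.calibration('side'); im=optics.snapshot('side')
print(circ(im,c,(311,176),185)); cv2.imwrite('pics/c.png',cv2.resize(im[120:230,250:370,::-1],(480,440)))
```

```text
[26.76065862 38.47323376] [0.94212538 0.78249962 0.88801855]
[(array([310.5, 173.5]), np.float32(9.1), array([ 1.1, 36.7])), (array([289.5, 190.5]), np.float32(11.4), array([29.7, 81.6])), (array([298.5, 155.5]), np.float32(9.0), array([28. , -1.8]))]
```

View pics/c.png

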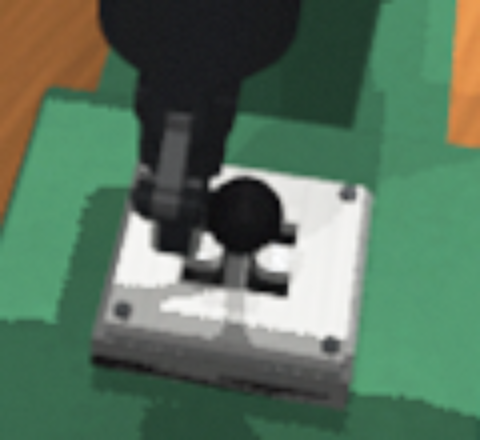

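The ball at crop (243,213) is centred on the cross passage (mill x about 1). Next I'll go round to its left side.

Call:
step_arm(series=[{"dx":0.5,"dy":0,"dz":0,"wx":0,"wy":0,"wz":0,"claw":255},{"dx":1,"dy":0,"dz":0,"wx":0,"wy":0,"wz":0,"claw":255},{"dx":1,"dy":0,"dz":0,"wx":0,"wy":0,"wz":0,"claw":255},{"dx":1,"dy":-0.8,"dz":0,"wx":0,"wy":0,"wz":0,"claw":255},{"dx":1,"dy":-1.6,"dz":0,"wx":0,"wy":0,"wz":0,"claw":255},{"dx":1,"dy":-1.9,"dz":0,"wx":0,"wy":0,"wz":0,"claw":255},{"dx":1,"dy":-1.9,"dz":0,"wx":0,"wy":0,"wz":0,"claw":255},{"dx":0,"dy":-1.9,"dz":0,"wx":0,"wy":0,"wz":0,"claw":255},{"dx":-0.9,"dy":-1.9,"dz":0,"wx":0,"wy":0,"wz":0,"claw":255},{"dx":-0.9,"dy":-1.9,"dz":0,"wx":0,"wy":0,"wz":0,"claw":255},{"dx":-0.9,"dy":-1.9,"dz":0,"wx":0,"wy":0,"wz":0,"claw":255}])

```text
time: 5.72
eef_pos: [525.5, 159.9, 170.3]
tcp_rot: [[0.959, 0.283, -0.0], [0.283, -0.959, -0.002], [-0.001, 0.002, -1.0]]
force: [1.0, -0.3, 1.0]
gripper_width: -0.1
```

Call:
step_arm(series=[{"dx":0.05,"dy":0.3,"dz":0,"wx":0,"wy":0,"wz":0,"claw":255},{"dx":0.05,"dy":0.6,"dz":0,"wx":0,"wy":0,"wz":0,"claw":255},{"dx":0.05,"dy":0.7,"dz":0,"wx":0,"wy":0,"wz":0,"claw":255},{"dx":0.05,"dy":0.8,"dz":0,"wx":0,"wy":0,"wz":0,"claw":255},{"dx":0.05,"dy":0.9,"dz":0,"wx":0,"wy":0,"wz":0,"claw":255},{"dx":0.05,"dy":1.0,"dz":0,"wx":0,"wy":0,"wz":0,"claw":255},{"dx":0.05,"dy":1.1,"dz":0,"wx":0,"wy":0,"wz":0,"claw":255},{"dx":0.05,"dy":1.2,"dz":0,"wx":0,"wy":0,"wz":0,"claw":255},{"dx":0.05,"dy":1.3,"dz":0,"wx":0,"wy":0,"wz":0,"claw":255},{"dx":0.05,"dy":1.4,"dz":0,"wx":0,"wy":0,"wz":0,"claw":255}])

```text
time: 6.55
eef_pos: [539.7, 122.6, 170.6]
tcp_rot: [[0.958, 0.286, 0.001], [0.286, -0.958, 0.001], [0.001, -0.0, -1.0]]
force: [-0.1, 2.0, 1.3]
gripper_width: -0.1
```

Call:
step_arm(series=[{"dx":0,"dy":0.1,"dz":0,"wx":0,"wy":0,"wz":0,"claw":255},{"dx":0,"dy":0.2,"dz":0,"wx":0,"wy":0,"wz":0,"claw":255},{"dx":0,"dy":0.3,"dz":0,"wx":0,"wy":0,"wz":0,"claw":255},{"dx":0,"dy":0.4,"dz":0,"wx":0,"wy":0,"wz":0,"claw":255},{"dx":0,"dy":0.5,"dz":0,"wx":0,"wy":0,"wz":0,"claw":255},{"dx":0,"dy":0.6,"dz":0,"wx":0,"wy":0,"wz":0,"claw":255},{"dx":0,"dy":0.7,"dz":0,"wx":0,"wy":0,"wz":0,"claw":255},{"dx":0,"dy":0.8,"dz":0,"wx":0,"wy":0,"wz":0,"claw":255},{"dx":0,"dy":0.9,"dz":0,"wx":0,"wy":0,"wz":0,"claw":255},{"dx":0,"dy":1.0,"dz":0,"wx":0,"wy":0,"wz":0,"claw":255},{"dx":0,"dy":1.1,"dz":0,"wx":0,"wy":0,"wz":0,"claw":255},{"dx":0,"dy":1.2,"dz":0,"wx":0,"wy":0,"wz":0,"claw":255},{"dx":0,"dy":1.3,"dz":0,"wx":0,"wy":0,"wz":0,"claw":255},{"dx":0,"dy":1.4,"dz":0,"wx":0,"wy":0,"wz":0,"claw":255},{"dx":0,"dy":1.5,"dz":0,"wx":0,"wy":0,"wz":0,"claw":255}])

```text
time: 7.8
eef_pos: [552.3, 78.6, 170.0]
tcp_rot: [[0.959, 0.285, -0.001], [0.285, -0.959, -0.0], [-0.001, 0.0, -1.0]]
force: [-0.5, 1.2, 0.3]
gripper_width: 0.2
```

Run:
```python
from h import *
from bench import r, optics
s=r.get_state(); print(mill(s['eef_pos']),s['force'])
c=optics.calibration('side'); im=optics.snapshot('side')
c2=optics.calibration('scene'); i2=optics.snapshot('scene')
print(circ(im,c,(308,158),187)); cv2.imwrite('pics/d.png',np.hstack([cv2.resize(i[...,::-1],(390,400)) for i in (im[120:230,250:370],i2[75:185,185:305])]))
```

```text
[1.59602416 8.01067946] [-0.50405033  1.18726369  0.28750897]
[(array([311.5, 158.5]), np.float32(9.1), array([4.2, 2.7])), (array([293.5, 168.5]), np.float32(11.4), array([31.3, 33.2]))]
```

View pics/d.png

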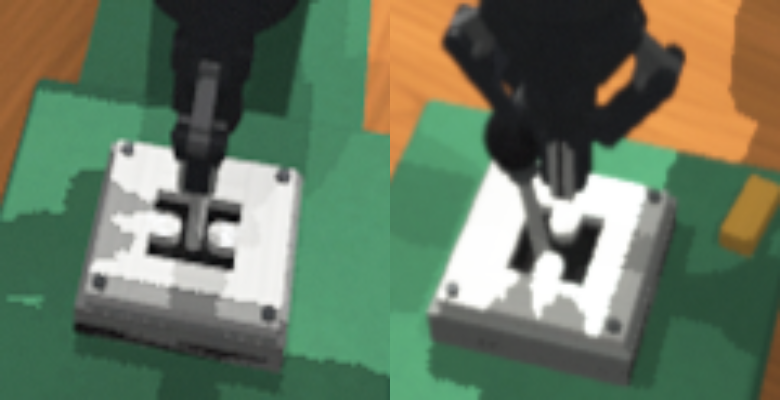

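The scene crop has the ball at (512,140) and the stick most of the way across to the right track; the force is about 1 N.

Call:
step_arm(series=[{"dx":0,"dy":0.1,"dz":0,"wx":0,"wy":0,"wz":0,"claw":255},{"dx":0,"dy":0.2,"dz":0,"wx":0,"wy":0,"wz":0,"claw":255},{"dx":0,"dy":0.3,"dz":0,"wx":0,"wy":0,"wz":0,"claw":255},{"dx":0,"dy":0.4,"dz":0,"wx":0,"wy":0,"wz":0,"claw":255},{"dx":0,"dy":0.4,"dz":0,"wx":0,"wy":0,"wz":0,"claw":255}])

```text
time: 8.32
eef_pos: [555.8, 66.6, 170.1]
tcp_rot: [[0.959, 0.284, -0.0], [0.284, -0.959, -0.001], [-0.001, 0.0, -1.0]]
force: [-0.2, 1.1, -0.3]
gripper_width: 0.2
```

Run:
```python
from h import *
from bench import r, optics
s=r.get_state(); print(mill(s['eef_pos']),s['force'])
c2=optics.calibration('scene'); i2=optics.snapshot('scene')
print(mill(plane(c2,[(222.5,113.5)],186)))
print(circ(i2,c2,(220,112),184))
```

```text
[ 1.644748   -4.52654472] [-0.21373824  1.07338804 -0.29606731]
[[  2.61984394 -24.3327617 ]]
[(array([218.5, 111.5]), np.float32(11.4), array([ -2.6, -33.7])), (array([244.5,  90.5]), np.float32(8.7), array([-71.9,  -4.4])), (array([259.5, 116.5]), np.float32(10.3), array([-9.7, 41.2]))]
```

Call:
step_arm(series=[{"dx":0,"dy":-0.4,"dz":0,"wx":0,"wy":0,"wz":0,"claw":255},{"dx":0,"dy":-0.8,"dz":0,"wx":0,"wy":0,"wz":0,"claw":255},{"dx":0,"dy":-0.8,"dz":0,"wx":0,"wy":0,"wz":0,"claw":255},{"dx":-0.8,"dy":-0.8,"dz":0,"wx":0,"wy":0,"wz":0,"claw":255},{"dx":-1.6,"dy":-0.8,"dz":0,"wx":0,"wy":0,"wz":0,"claw":255},{"dx":-2.1,"dy":-0.8,"dz":0,"wx":0,"wy":0,"wz":0,"claw":255},{"dx":-2.1,"dy":-0.8,"dz":0,"wx":0,"wy":0,"wz":0,"claw":255},{"dx":-2.1,"dy":0.2,"dz":0,"wx":0,"wy":0,"wz":0,"claw":255},{"dx":-2.1,"dy":1.05,"dz":0,"wx":0,"wy":0,"wz":0,"claw":255},{"dx":-2.1,"dy":1.05,"dz":0,"wx":0,"wy":0,"wz":0,"claw":255},{"dx":-2.1,"dy":1.05,"dz":0,"wx":0,"wy":0,"wz":0,"claw":255}])

```text
time: 9.28
eef_pos: [505.6, 18.5, 170.5]
tcp_rot: [[0.959, 0.282, 0.001], [0.282, -0.959, 0.0], [0.001, 0.0, -1.0]]
force: [-0.5, 0.1, -0.5]
gripper_width: -0.4
```

Run:
```python
from h import *
from bench import r, optics
s=r.get_state(); print(mill(s['eef_pos']),s['force'])
c2=optics.calibration('scene'); i2=optics.snapshot('scene')
c=optics.calibration('side'); im=optics.snapshot('side')
print(circ(i2,c2,(220,112),184))
cv2.imwrite('pics/e.png',np.hstack([cv2.resize(i[...,::-1],(390,400)) for i in (im[120:230,250:370],i2[75:185,185:305])]))
```

```text
[-60.10518041 -36.58820955] [-0.51171324  0.08448582 -0.51322613]
[(array([216.5, 112.5]), np.float32(9.1), array([  0.9, -36.4])), (array([225.5,  93.5]), np.float32(9.1), array([-53.8, -36.6]))]
```

View pics/e.png

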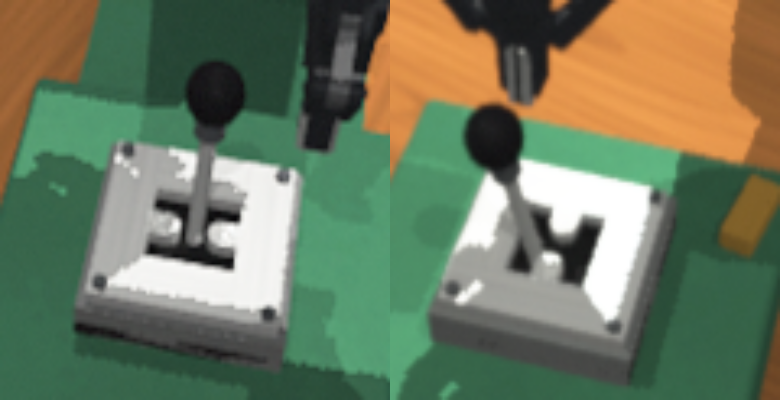

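The ball, at scene crop (494,137), is in the right track at mill (1,-36), with the finger behind it. Next is the forward push.

Call:
step_arm(series=[{"dx":0.4,"dy":0,"dz":0,"wx":0,"wy":0,"wz":0,"claw":255},{"dx":0.8,"dy":0,"dz":0,"wx":0,"wy":0,"wz":0,"claw":255},{"dx":0.9,"dy":0,"dz":0,"wx":0,"wy":0,"wz":0,"claw":255},{"dx":1.0,"dy":0,"dz":0,"wx":0,"wy":0,"wz":0,"claw":255},{"dx":1.1,"dy":0,"dz":0,"wx":0,"wy":0,"wz":0,"claw":255},{"dx":1.2,"dy":0,"dz":0,"wx":0,"wy":0,"wz":0,"claw":255},{"dx":1.3,"dy":0,"dz":0,"wx":0,"wy":0,"wz":0,"claw":255},{"dx":1.4,"dy":0,"dz":0,"wx":0,"wy":0,"wz":0,"claw":255},{"dx":1.5,"dy":0,"dz":0,"wx":0,"wy":0,"wz":0,"claw":255},{"dx":1.6,"dy":0,"dz":0,"wx":0,"wy":0,"wz":0,"claw":255}])

```text
time: 10.22
eef_pos: [550.5, 33.2, 170.3]
tcp_rot: [[0.959, 0.285, -0.0], [0.285, -0.959, -0.0], [-0.0, -0.0, -1.0]]
force: [-1.8, 0.2, 0.9]
gripper_width: -0.2
```

Call:
step_arm(series=[{"dx":0.1,"dy":0,"dz":0,"wx":0,"wy":0,"wz":0,"claw":255},{"dx":0.2,"dy":0,"dz":0,"wx":0,"wy":0,"wz":0,"claw":255},{"dx":0.3,"dy":0,"dz":0,"wx":0,"wy":0,"wz":0,"claw":255},{"dx":0.4,"dy":0,"dz":0,"wx":0,"wy":0,"wz":0,"claw":255},{"dx":0.5,"dy":0,"dz":0,"wx":0,"wy":0,"wz":0,"claw":255},{"dx":0.6,"dy":0,"dz":0,"wx":0,"wy":0,"wz":0,"claw":255}])

```text
time: 10.72
eef_pos: [567.7, 38.2, 170.0]
tcp_rot: [[0.959, 0.285, -0.001], [0.285, -0.959, -0.0], [-0.001, -0.0, -1.0]]
force: [-1.4, -0.2, -0.6]
gripper_width: -0.1
```

Call:
step_arm(series=[{"dx":0.05,"dy":0,"dz":0,"wx":0,"wy":0,"wz":0,"claw":255},{"dx":0.1,"dy":0,"dz":0,"wx":0,"wy":0,"wz":0,"claw":255},{"dx":0.15,"dy":0,"dz":0,"wx":0,"wy":0,"wz":0,"claw":255},{"dx":0.2,"dy":0,"dz":0,"wx":0,"wy":0,"wz":0,"claw":255},{"dx":0.25,"dy":0,"dz":0,"wx":0,"wy":0,"wz":0,"claw":255},{"dx":0.28,"dy":0,"dz":0,"wx":0,"wy":0,"wz":0,"claw":255},{"dx":0.28,"dy":0,"dz":0,"wx":0,"wy":0,"wz":0,"claw":255}])

```text
time: 11.3
eef_pos: [576.0, 40.6, 170.3]
tcp_rot: [[0.959, 0.285, 0.0], [0.285, -0.959, -0.0], [0.0, 0.0, -1.0]]
force: [-1.5, 0.3, -0.6]
gripper_width: 0.1
```

Call:
step_arm(series=[{"dx":0.03,"dy":0,"dz":0,"wx":0,"wy":0,"wz":0,"claw":255},{"dx":0.06,"dy":0,"dz":0,"wx":0,"wy":0,"wz":0,"claw":255},{"dx":0.06,"dy":0,"dz":0,"wx":0,"wy":0,"wz":0,"claw":255},{"dx":0.06,"dy":0,"dz":0,"wx":0,"wy":0,"wz":0,"claw":255}])

```text
time: 11.63
eef_pos: [577.3, 41.0, 170.3]
tcp_rot: [[0.959, 0.285, -0.0], [0.285, -0.959, -0.0], [-0.001, 0.0, -1.0]]
force: [-2.9, -0.9, -1.1]
gripper_width: 0.4
```

Call:
step_arm(series=[{"dx":0.03,"dy":0,"dz":0,"wx":0,"wy":0,"wz":0,"claw":255},{"dx":0.05,"dy":0,"dz":0,"wx":0,"wy":0,"wz":0,"claw":255},{"dx":0.05,"dy":0,"dz":0,"wx":0,"wy":0,"wz":0,"claw":255},{"dx":0.05,"dy":0,"dz":0,"wx":0,"wy":0,"wz":0,"claw":255}])

```text
time: 11.97
eef_pos: [578.2, 41.3, 170.1]
tcp_rot: [[0.959, 0.285, -0.002], [0.285, -0.959, -0.001], [-0.002, 0.0, -1.0]]
force: [-4.2, -1.5, -0.5]
gripper_width: -0.1
```

Call:
step_arm(series=[{"dx":0.03,"dy":0,"dz":0,"wx":0,"wy":0,"wz":0,"claw":255},{"dx":0.05,"dy":0,"dz":0,"wx":0,"wy":0,"wz":0,"claw":255},{"dx":0.05,"dy":0,"dz":0,"wx":0,"wy":0,"wz":0,"claw":255},{"dx":0.05,"dy":0,"dz":0,"wx":0,"wy":0,"wz":0,"claw":255}])

```text
time: 12.3
eef_pos: [578.9, 41.5, 169.9]
tcp_rot: [[0.959, 0.285, -0.003], [0.285, -0.959, -0.001], [-0.004, 0.0, -1.0]]
force: [-6.5, -2.2, -0.1]
gripper_width: 0.2
```

Call:
step_arm(series=[{"dx":0.03,"dy":0,"dz":0,"wx":0,"wy":0,"wz":0,"claw":255},{"dx":0.06,"dy":0,"dz":0,"wx":0,"wy":0,"wz":0,"claw":255},{"dx":0.06,"dy":0,"dz":0,"wx":0,"wy":0,"wz":0,"claw":255},{"dx":0.06,"dy":0,"dz":0,"wx":0,"wy":0,"wz":0,"claw":255}])

```text
time: 12.63
eef_pos: [579.7, 41.6, 169.6]
tcp_rot: [[0.959, 0.285, -0.006], [0.285, -0.959, -0.002], [-0.006, 0.0, -1.0]]
force: [-8.4, -1.5, 1.4]
gripper_width: 0.3
```

The force has risen to about 9 N, so the lever is against the stop. Now I'll back off and rise.

Call:
step_arm(series=[{"dx":-0.3,"dy":0,"dz":0,"wx":0,"wy":0,"wz":0,"claw":255},{"dx":-1,"dy":0,"dz":0,"wx":0,"wy":0,"wz":0,"claw":255},{"dx":-2,"dy":0,"dz":0,"wx":0,"wy":0,"wz":0,"claw":255},{"dx":-2.5,"dy":0,"dz":0,"wx":0,"wy":0,"wz":0,"claw":255},{"dx":-2.5,"dy":0,"dz":-1,"wx":0,"wy":0,"wz":0,"claw":255},{"dx":-2.5,"dy":0,"dz":-2,"wx":0,"wy":0,"wz":0,"claw":255},{"dx":-2.5,"dy":0,"dz":-3,"wx":0,"wy":0,"wz":0,"claw":255},{"dx":-2.5,"dy":0,"dz":-4,"wx":0,"wy":0,"wz":0,"claw":255},{"dx":-2.5,"dy":0,"dz":-4,"wx":0,"wy":0,"wz":0,"claw":255},{"dx":-2.5,"dy":0,"dz":-4,"wx":0,"wy":0,"wz":0,"claw":255},{"dx":-2.5,"dy":0,"dz":-4,"wx":0,"wy":0,"wz":0,"claw":255}])

```text
time: 13.55
eef_pos: [510.7, 21.4, 290.4]
tcp_rot: [[0.958, 0.285, 0.002], [0.285, -0.958, 0.0], [0.002, 0.0, -1.0]]
force: [0.1, 0.2, -1.3]
gripper_width: -0.1
```

Run:
```python
from h import *
from bench import r, optics
s=r.get_state(); print(s['eef_pos'],s['force'])
c2=optics.calibration('scene'); i2=optics.snapshot('scene')
c=optics.calibration('side'); im=optics.snapshot('side')
print(circ(i2,c2,(213,125),177)); print(circ(im,c,(286,150),177))
cv2.imwrite('pics/f.png',np.hstack([cv2.resize(i[...,::-1],(400,400)) for i in (im[60:360,160:460],i2[60:360,90:390])]))
```

```text
[510.65024954  21.43298301 290.42676524] [ 0.14062204  0.19038809 -1.27142529]
[(array([210.5, 130.5]), np.float32(10.3), array([ 40.7, -34.8])), (array([210.5, 151.5]), np.float32(10.3), array([ 88.1, -18.6]))]
[(array([292.5, 145.5]), np.float32(9.0), array([ 43.7, -33.3])), (array([279.5, 175.5]), np.float32(10.2), array([53.2, 45.5]))]
```

View pics/f.png

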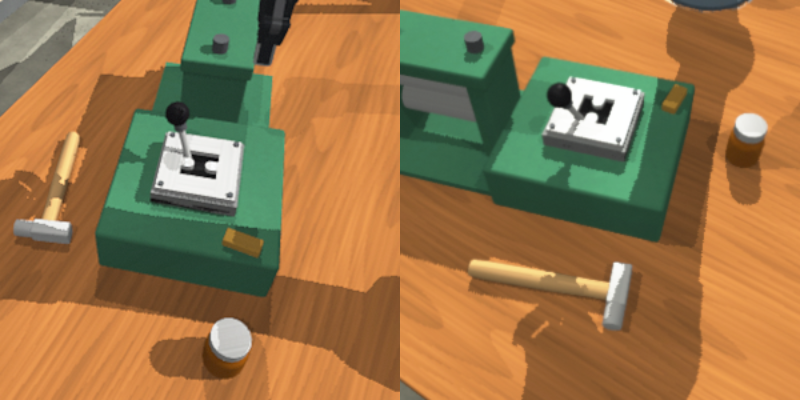

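The ball, at (178,113) in the side panel and (558,96) in the scene panel, is at mill (41–44, -34). That is home in the third slot, and the gripper is clear with nothing else disturbed.

```bash
python3 -c "
from bench import r
print(r.close_job())"
```

```text
the job is handed in; nothing more can be done
None
```

The lever is home in the third slot and the job is handed in; it reported no verdict. With closed fingertips I pushed it back to the cross passage, across to the right-hand track, and forward until it met the stop. Forces read 1–3 N on the way, and I stopped at about 9 N against the stop, then backed off and rose clear at about 13.6 s.

- **Lever position:** the last check put the ball 41–44 mm forward and 33–35 mm to the right of the gate's centre (expected 43 and 36). The two views differed by about 3 mm.
- **Fourth slot:** in every picture with the lever on the right it stood at the passage or forward, never towards the fourth slot.
- **Loose objects:** ingot, jar and hammer looked unmoved in the last pictures. I did not measure their positions again.

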